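Trace the cover's joint seam with a cranked spring probe

ROBOT

A 6-joint arm with a two-finger parallel gripper is mounted at the origin on a cart in front of the work surface, level with it; the furniture and walls round the work are solid. World frame = base frame: x ahead of the robot, y to its left, z up, the work surface at z = 0. Lengths are in mm, angles in degrees, forces in N, time in s.
With the tool pointing down it reaches from about 300 to 775 mm from the base axis. Payload 14.6 kg.
Tool frame: the origin (TCP) lies midway between the tips of the shut fingers; the grasp point (between the pads) lies tcp_to_grasp behind it (tcp_to_grasp is the distance from the TCP to the grasp point, in mm); z points along the fingers, y is the line along which they close (so a half turn about z gives the same grasp; the last joint's range is limited). The gripper opens to 85 mm and grips with 20 to 120 N. Pads are 22 mm wide; open, the fingers measure 114 mm over their backs; the gripper's body (76 mm by 85 mm) begins 54 mm behind the grasp point. The pads swing forward as they close: fully open they stand 13 mm farther back than shut.
Start: joints at [-81.165, 17.183, 87.147, -0, 75.671, -3.816], TCP at [120.449, -536.639, 231.281] pointing down, gripper open.
Joint ranges: [-173.82, 173.82], [-45.26, 126.66], [13.44, 144.39], [-59.66, 239.66], [0, 175.72], [-146.38, 146.38]. Speed limits (degrees/s): [127.2, 127.2, 147.25, 180, 180, 180].

INTERFACE

Orientations are given as a 3x3 rotation matrix whose columns are the frame's x, y, z axes.
In Python, from workcell import * gives the robot as it stands. The module is installed in compiled form; this text tells all that it offers. Calls block until the motion is done:
- move_pose(position, orientation): joint-space move of the TCP to a pose.
- move_l(position, orientation=None, rate=150, guard=None): straight line of the TCP; orientation=None keeps the orientation; rate is the mean speed in mm/s. With guard (N) it stops when the force on the tool has changed by that much, and returns True; else False.
- movej(angles): joint-space move.
- move_gripper(opening, effort=None): opening from 0.0 (shut) to 1.0 (fully open); effort is the grip in N (None keeps the last); returns when the fingers have stopped.
- sleep(seconds).
- ik(position, orientation): joint angles nearest the present ones, or None.
- read_state(): the state.
- snapshot(name): name is "scene" or "top" or "wrist"; returns a dict with "img" (480x640x3 uint8, blue, green, red), "mtx" (3x3 intrinsics, pixels), "origin" and "rotation" of the camera in the world; the wrist camera has in their place "T_tool_cam" (4x4, takes a point from camera to tool coordinates, whose origin is the TCP and whose axes are the flange's). Camera axes: x right, y down, z forward; pixel columns grow to the right and rows downward; lengths in mm; the calibration is good to about 2 mm. A picture is of the moment at which its call begins: read the wrist's pose just before it. There is no depth.
A pose or a line that the arm cannot do raises Unreachable and nothing moves.
- job_done(): hands the job in; it is judged then, once.
Trained networks look in the newest picture that a camera, given by its name, has taken for a name from the list of things; names that differ only in an ending like _2 or _b are one class to them, and where a whole thing is asked for, a point or a joint stands for the part that bears it (a point fixed in the world has none). Each returns a list of dicts, best first, with "score" (0 to 1); they miss things now and then, are a little off and sometimes report something else, mostly with a low value. They report only what shows in the picture. A call takes as long as a camera call.
- look_for(thing, camera): "at" ([x, y, z] in mm, in world coordinates, good to about 4 mm: the middle of the surface that is visible of it).
- cut_out(thing, camera): "region" (480x640 bool, what is visible of it).
The state is a dict: "clock": time; "q": joint angles; "joint_velocities": joint speeds; "effort": joint torques, N m; "position": TCP position; "tool_rot": TCP orientation; "force": force on the tool from outside, world axes, zero at the start; "torque": the same for the moment, N m; "finger_gap": opening from 0.0 (shut) to 1.0 (fully open); "gripper_force": force on a finger pad.
Only numpy, scipy, OpenCV 4.12 (cv2) and the standard library are available. Lean on these libraries where they do the work, as an engineer would, in place of code of your own. Each camera call takes 0.05 s, during which the arm holds its last target. There are 200 camera calls.

TASK

Check the Z-shaped joint of the two-part cover on the tilting stand: hang the orange-handled probe, which lies on its side, in the fork rest, let go so that its tip swings down, and take it again by the handle. Draw the tip slowly (a few centimetres a second) along the whole seam from the green pocket round both bends to the red pocket, pressing lightly on the seam floor all the way: never lose touch on the way and never press the spring tip hard home. Lift it out there, hang it back in the fork rest tip down, let go, and leave the two vials and the crucible as they are.

Things in the scene. Friction and masses are not known exactly. Their poses are not given: they have to be found in the camera images.
- probe: Cranked probe, 0.2 kg. Orange ribbed handle 14x14 mm, 44 long; steel necks 6 mm thick either side (22-42 mm from centre), then 18 mm black flange in front, black knob behind (to 60 mm). Origin: handle centre, on its axis; x along the handle to the stem at x=58 mm; stem points to -z. Starts on its side, axis 9 mm up, stem level, roughly to +y. Held firmly by the square it does not turn in the grip.
- probe_collar (a point): Middle of the brass collar (18 mm diameter, 14 long) on the thin steel stem, 31 mm from the handle axis. It is heavy: let go in the fork rest, the probe turns by itself in its necks until the stem hangs down.
- probe_tip (a point): Centre of the red ball (5 mm diameter) at the stem's end: (58, 0, -59.5) mm in the probe's frame when unpressed. It sits on a spring plunger that gives up to 5 mm along the stem: 0.8 N at first touch, 0.7 N more per mm, 4.3 N when home; pressed farther it is rigid. Over 12 N on the stand is too hard.
- rest: Fixed fork rest: base 80x44x8 mm, two posts 64 mm apart, each with a white V prong (8 mm thick, 90 degree V, mouth 37 mm wide, top 114 mm above the worktop). Origin under the middle of its base; x runs through both prongs, along a hung handle (either way round). The probe's necks lie in the prongs, 6 mm free play each way along x. Between the prongs only a low web, up to 36 mm.
- rest_seat (a point): Point midway between the prongs where the handle's centre lies when the probe hangs in the rest, 100 mm above the worktop. Axes as rest.
- stand: Fixed stand, 112x88 mm; its tilting table carries a cover 104x76 mm, half white, half blue, with a black Z-shaped groove between (the seam: 10 mm wide, 5 deep, upright walls). Origin on the worktop under the cover's middle. Seam centre line in its x, y (mm): (-35,-18) green pocket, (0,-18), (0,18), (35,18) red pocket, in straight runs. Carries up to 25 N unmoved.
- seam_hinge (a point): Middle of the table's stiff hinge: at x=-55 mm in the stand's frame, 48 mm up, level with the seam floor there; hinge line along the stand's y. The table was left at an unknown angle up to 8 degrees either way, so along the stand's +x the floor rises or falls by up to 14 mm in 100 from here. No reading shows the angle: feel the height.
- seam_green (a point): Start: middle of the green pocket, 14x14 mm. Fixed to the stand, not the table: its height (48 mm) is that of the floor of a level table; the true floor is up to 3 mm off.
- seam_bend1 (a point): First bend of the seam (at x=0, y=-18 mm of the stand), at level-table height 48 mm; the true floor is up to 8 mm off. Over the seam's middle (x -25 to 25 mm of the stand) a ball under 80 mm above the worktop that touches nothing counts as having lost touch: come and go over the pockets, or higher.
- seam_bend2 (a point): Second bend of the seam (at x=0, y=18 mm of the stand), at level-table height 48 mm; the true floor is up to 8 mm off.
- seam_red (a point): End: middle of the red pocket, 14x14 mm, at level-table height 48 mm; the true floor is up to 13 mm off.
- vial_w: Bystander: standing glass vial with a white cap, 22 mm in diameter, 58 mm high; origin under its middle.
- vial_b: Bystander: standing glass vial with a blue cap, 22 mm in diameter, 58 mm high; origin under its middle.
- crucible: Bystander: small white porcelain crucible, 39 mm wide, 30 mm high; origin under its middle.

How it is judged:
By the outcome, as a careful person would: the job done as asked, in the order asked, and still so for the second after the job is handed in, with the robot touching nothing.
It also fails if it takes over 62 s, if anything falls off the work surface, if the arm or the gripper's body presses on something with over 40 N, if the wrist force passes 120 N, or if a joint passes its speed limit or range.

## Working session

There is one attempt and no reset: what is moved stays moved. The work goes in short steps, each a Python script; the robot and the scene stay as the last script left them, time stands still between calls to the robot, and variables do not carry over. Pictures are saved under pics/ and viewed, at most 10 in all, crops included, and the job is handed in when it is done.

```bash
mkdir -p pics; ls
python3 - <<'E'
from workcell import *
import cv2,numpy as np
s=read_state(); print({k:s[k] for k in('clock','position','force','finger_gap')}); print(tcp_to_grasp if 'tcp_to_grasp' in globals() else None)
for c in('scene','top'):
    p=snapshot(c); cv2.imwrite(f'pics/{c}0.png',p['img'])
    np.savez(f'{c}.npz',**{k:np.array(v) for k,v in p.items()})
    print(c,np.round(p['origin'],1).tolist(),np.round(p['rotation'],3).tolist(),np.round(p['mtx'],1).tolist())
    for t in('probe','probe_collar','probe_tip','rest','stand','vial_w','vial_b','crucible','rest_seat','seam_green','seam_red','seam_hinge'):
        try:
            print(t,[(np.round(d['at'],1).tolist(),round(d['score'],2)) for d in look_for(t,c)][:3])
        except Exception as e: print(t,repr(e))
print(read_state()['clock'])
E
```

```text
pics
{'clock': 0.0, 'position': array([ 120.40583038, -536.40566855,  230.68869451]), 'force': array([-0.32303989, -0.46644628,  0.05764769]), 'finger_gap': 1.0003754958660103}
18.700000000000003
scene [-22.5, 809.2, 527.6] [[-0.629, -0.394, 0.67], [-0.777, 0.308, -0.548], [0.01, -0.866, -0.5]] [[483.1, 0.0, 321.9], [0.0, 483.1, 238.6], [0.0, 0.0, 1.0]]
probe [([450.0, 385.3, 14.4], 0.89)]
probe_collar [([442.3, 386.5, 14.2], 0.93)]
probe_tip []
rest [([357.9, 263.6, 29.9], 0.83)]
stand [([571.7, 311.1, 48.5], 0.95)]
vial_w [([523.4, 468.3, 35.8], 0.73), ([740.9, 284.1, 34.9], 0.7)]
vial_b [([523.4, 468.3, 35.8], 0.73), ([740.9, 284.1, 34.9], 0.7)]
crucible [([604.3, 470.0, 19.5], 0.86)]
rest_seat [([354.8, 265.0, 29.0], 0.56)]
seam_green [([571.4, 305.0, 57.7], 0.74), ([442.8, 388.0, 12.6], 0.46)]
seam_red [([566.0, 311.4, 51.8], 0.67)]
seam_hinge [([565.9, 313.6, 54.1], 0.74)]
top [387.4, 320.4, 1103.5] [[0.02, -0.987, 0.156], [-1.0, -0.02, 0.003], [0.0, -0.156, -0.988]] [[610.0, 0.0, 322.8], [0.0, 610.0, 229.2], [0.0, 0.0, 1.0]]
probe [([449.2, 387.4, 19.5], 0.73), ([361.9, 261.4, 8.0], 0.36)]
probe_collar [([453.2, 388.0, 19.7], 0.77)]
probe_tip [([584.8, 299.1, 54.5], 0.63)]
rest [([360.3, 262.0, 6.2], 0.72)]
stand [([524.1, 457.8, 57.7], 0.52)]
vial_w [([737.4, 286.0, 44.9], 0.78), ([524.5, 457.5, 58.6], 0.51)]
vial_b [([737.4, 286.0, 44.9], 0.78), ([524.5, 457.5, 58.6], 0.51)]
crucible [([608.0, 474.9, 18.9], 0.77)]
rest_seat [([358.4, 260.1, 10.8], 0.73)]
seam_green [([580.2, 297.4, 58.4], 0.92)]
seam_red [([581.7, 295.0, 56.2], 0.68)]
seam_hinge [([581.9, 295.3, 58.7], 0.67)]
1.3
```

Run:
```python
import cv2
t=cv2.imread('pics/top0.png'); s=cv2.imread('pics/scene0.png')
# top crop around world x 300..780,y 220..500
cv2.imwrite('pics/topc.png',cv2.resize(t[30:280,210:410],None,fx=3*.8,fy=3*.8,interpolation=cv2.INTER_CUBIC))
cv2.imwrite('pics/scenec.png',cv2.resize(s,(800,600),interpolation=cv2.INTER_CUBIC))
```

```text
(no output)
```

View pics/topc.png

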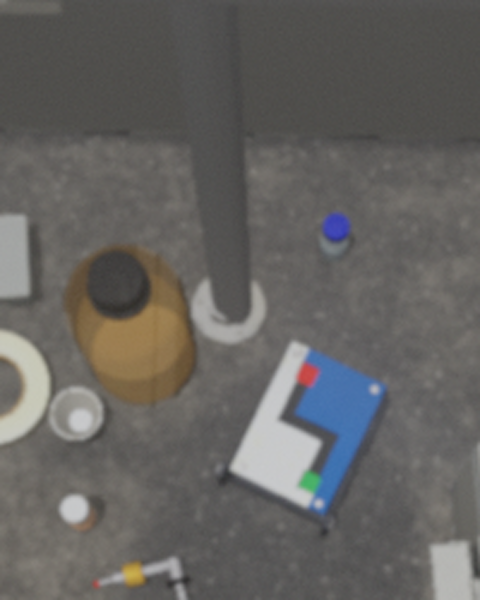

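View pics/scenec.png

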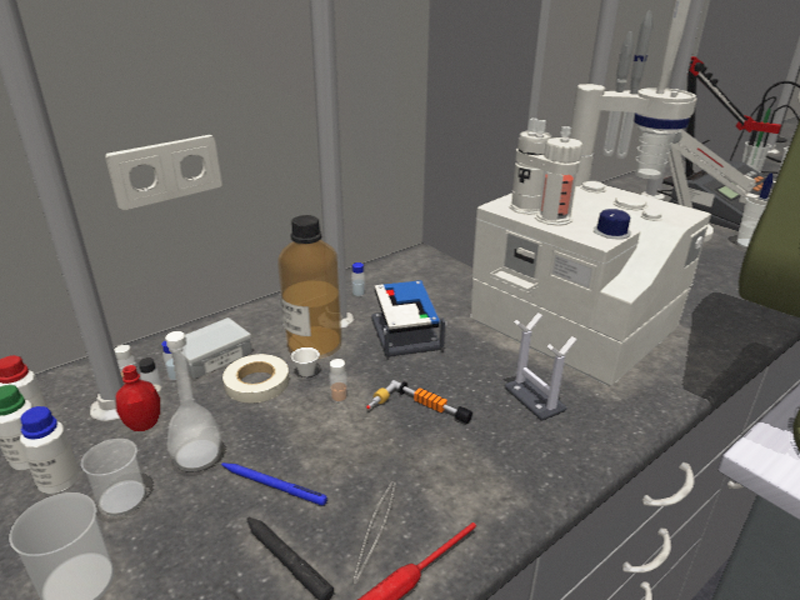

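Run:
```python
import cv2
t=cv2.imread('pics/top0.png'); 
cv2.imwrite('pics/topd.png',cv2.resize(t[160:310,230:410],None,fx=4,fy=4,interpolation=cv2.INTER_CUBIC))
```

```text
(no output)
```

View pics/topd.png

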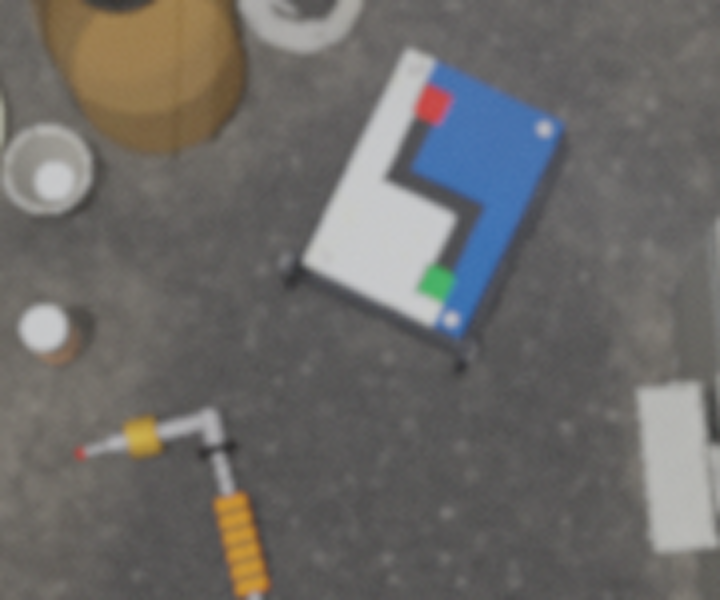

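View pics/top0.png

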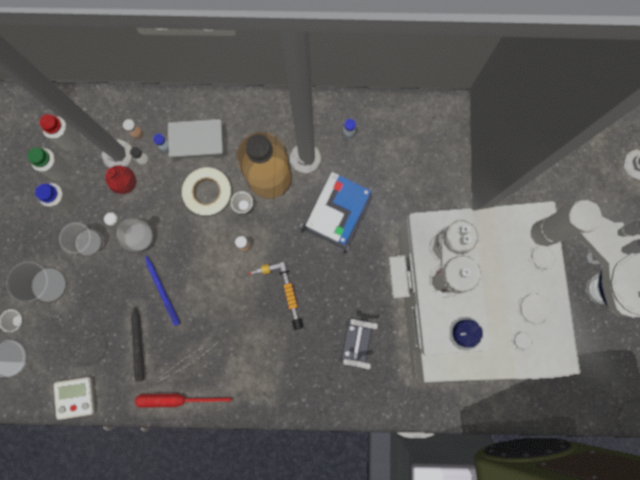

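```bash
cat > h.py <<'E'
from workcell import *
import cv2,numpy as np
T=None
def cam(p):
    "mtx, origin, rotation (cam->world)"
    if 'T_tool_cam' in p:
        M=np.array(p['T_tool_cam']);s=p['s'];R=np.array(s['tool_rot'])
        return np.array(p['mtx']),np.array(s['position'])+R@M[:3,3],R@M[:3,:3]
    return np.array(p['mtx']),np.array(p['origin']),np.array(p['rotation'])
def wsnap():
    s=read_state();p=snapshot('wrist');p['s']=s;return p
def proj(c,X):
    K,o,R=c;Y=(np.atleast_2d(X)-o)@R;q=Y@K.T;return q[:,:2]/q[:,2:]
def ray(c,uv,z):
    K,o,R=c;d=R@np.linalg.inv(K)@[uv[0],uv[1],1];return o+d*(z-o[2])/d[2]
def down(a):
    "tool pointing down; fingers close along world direction a (deg)"
    c,s=np.cos(np.radians(a)),np.sin(np.radians(a))
    y=np.array([c,s,0]);z=np.array([0,0,-1.]);return np.column_stack([np.cross(y,z),y,z])
E
python3 - <<'E'
from h import *
d=np.load('top.npz');c=(d['mtx'],d['origin'],d['rotation'])
f=lambda x,y,z:np.round(ray(c,(230+x/4,160+y/4),z),1)
for n,x,y,z in(('g',436,283,48),('r',433,105,48),('h1',231,493,9),('h2',252,597,9),('elb',208,415,9),('tip',80,453,9),('col',142,436,9)):print(n,f(x,y,z))
s=read_state();p=snapshot('wrist');print(np.round(p['T_tool_cam'],3).tolist(),np.round(p['mtx'],0).tolist(),np.round(s['tool_rot'],3).tolist())
for a in (-60,-30,0,30,60,90):
    for P in((450,340,380),(330,300,450),(420,300,420)): 
        q=ik(P,down(a)); print(a,P,None if q is None else np.round(q,0))
E
```

```text
g [552.4 295.1  48. ]
r [632.2 297.7  48. ]
h1 [461.5 384.5   9. ]
h2 [415.5 373.8   9. ]
elb [496.3 395.8   9. ]
tip [478.1 452.8   9. ]
col [486.3 425.2   9. ]
[[0.001, -0.949, -0.314, 81.187], [1.0, 0.001, 0.001, -0.654], [-0.001, -0.314, 0.949, -142.733], [0.0, 0.0, 0.0, 1.0]] [[338.0, 0.0, 321.0], [0.0, 338.0, 238.0], [0.0, 0.0, 1.0]] [[0.976, 0.219, 0.0], [0.219, -0.976, -0.0], [0.0, 0.0, -1.0]]
-60 (450, 340, 380) [33. 16. 70. -0. 95. 93.]
-60 (330, 300, 450) [ 38.  -0.  79.  -0. 102.  98.]
-60 (420, 300, 420) [31.  9. 73. -0. 98. 91.]
-30 (450, 340, 380) [33. 16. 70. -0. 95. 63.]
-30 (330, 300, 450) [ 38.  -0.  79.  -0. 102.  68.]
-30 (420, 300, 420) [31.  9. 73. -0. 98. 61.]
0 (450, 340, 380) [33. 16. 70. -0. 95. 33.]
0 (330, 300, 450) [ 38.  -0.  79.  -0. 102.  38.]
0 (420, 300, 420) [31.  9. 73. -0. 98. 31.]
30 (450, 340, 380) [33. 16. 70. -0. 95.  3.]
30 (330, 300, 450) [ 38.  -0.  79.  -0. 102.   8.]
30 (420, 300, 420) [31.  9. 73. -0. 98.  1.]
60 (450, 340, 380) [ 33.  16.  70.  -0.  95. -27.]
60 (330, 300, 450) [ 38.  -0.  79.  -0. 102. -22.]
60 (420, 300, 420) [ 31.   9.  73.  -0.  98. -29.]
90 (450, 340, 380) [ 33.  16.  70.  -0.  95. -57.]
90 (330, 300, 450) [ 38.  -0.  79.  -0. 102. -52.]
90 (420, 300, 420) [ 31.   9.  73.  -0.  98. -59.]
```

Run:
```python
from h import *
print(read_state()['clock'])
movej([-81.2,0,79,0,102,-20]); print(read_state()['clock'])
movej([36,0,79,0,102,-55]); print(read_state()['clock'])
move_pose((420,330,300),down(100)); s=read_state(); print(s['clock'],s['position'])
p=wsnap(); cv2.imwrite('pics/w1.png',p['img']); np.savez('w1.npz',K=cam(p)[0],o=cam(p)[1],R=cam(p)[2])
for t in('probe','probe_collar','probe_tip','rest','stand'):
    print(t,[(np.round(d['at'],1).tolist(),round(d['score'],2)) for d in look_for(t,'wrist')][:3])
```

```text
1.35
2.3
4.9833
5.7083 [420.12360069 329.91268933 301.48186141]
probe [([449.6, 384.2, 18.0], 0.56)]
probe_collar [([449.7, 377.8, 13.0], 0.94)]
probe_tip [([578.8, 298.2, 59.9], 0.66)]
rest [([361.6, 259.9, 4.7], 0.82), ([575.4, 299.8, 55.7], 0.35)]
stand [([577.8, 299.1, 55.5], 0.92)]
```

View pics/w1.png

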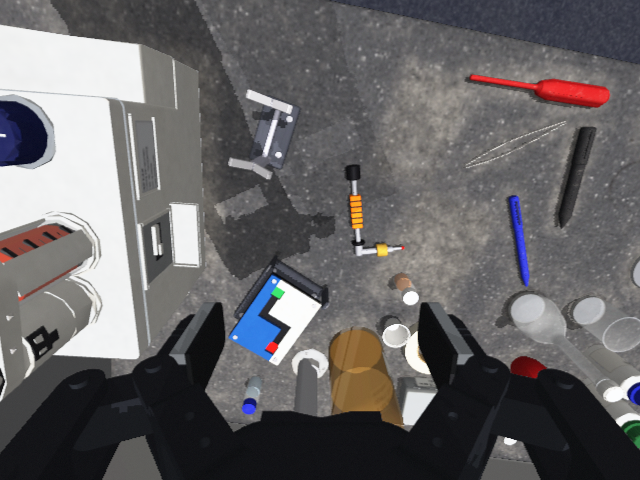

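```bash
cat >> h.py <<'E'
def hsvmask(im,lo,hi,box):
    h=cv2.cvtColor(im,cv2.COLOR_BGR2HSV);m=cv2.inRange(h,lo,hi);k=np.zeros_like(m);x0,y0,x1,y1=box;k[y0:y1,x0:x1]=255
    m&=k;n,l,st,ce=cv2.connectedComponentsWithStats(m);
    if n<2:return None
    i=1+np.argmax(st[1:,4]);return ce[i],st[i,4],np.argwhere(l==i)[:,::-1]
GREEN=((45,100,60),(80,255,255));RED=((0,150,90),(8,255,255));ORG=((5,150,120),(22,255,255))
E
python3 - <<'E'
from h import *
from scipy.optimize import least_squares
w=np.load('w1.npz');C={'w1':(w['K'],w['o'],w['R'])}
for n in('top','scene'):
    d=np.load(n+'.npz');C[n]=(d['mtx'],d['origin'],d['rotation'])
I={'w1':cv2.imread('pics/w1.png'),'top':cv2.imread('pics/top0.png'),'scene':cv2.imread('pics/scene0.png')}
B={'w1':dict(s=(215,250,340,370),h=(345,190,368,232)),'top':dict(s=(300,165,380,250),h=(275,270,305,320)),'scene':dict(s=(295,220,360,285),h=(325,305,365,335))}
obs={}
for n in C:
    for k,c,b in(('g',GREEN,'s'),('r',RED,'s'),('h',ORG,'h')):
        r=hsvmask(I[n],*c,B[n][b]); 
        if r is None: print(n,k,'none');continue
        obs[n,k]=r[0]; print(n,k,np.round(r[0],1),r[1])
        if k=='h':
            vx,vy,_,_=cv2.fitLine(r[2].astype(np.float32),cv2.DIST_L2,0,.01,.01).ravel()
            a=ray(C[n],r[0]-20*np.array([vx,vy]),12);b2=ray(C[n],r[0]+20*np.array([vx,vy]),12);dd=b2-a
            print('  handle',np.round(ray(C[n],r[0],12),1),'yaw',np.degrees(np.arctan2(dd[1],dd[0])))
def pts(v):
    x,y,yw,t=v;out={}
    for k,(px,py) in dict(g=(-35,-18),r=(35,18)).items():
        L=px+55;X=-55+L*np.cos(t);Z=48+L*np.sin(t);c,s=np.cos(yw),np.sin(yw)
        out[k]=np.array([x+c*X-s*py,y+s*X+c*py,Z])
    return out
for use in(('w1',),('w1','top'),('w1','top','scene')):
    f=lambda v:np.concatenate([(proj(C[n],pts(v)[k])[0]-obs[n,k]) for (n,k) in obs if n in use and k!='h'])
    r=least_squares(f,[590,297,-.45,0]);print(use,r.x[:2].round(1),np.degrees(r.x[2:]).round(2),r.fun.round(1))
for P in((248,93),(292,110),(230,161),(270,174)):print(ray(C['w1'],P,112).round(1))
for t,P in(('elbow',(358,249)),('tip',(403,248)),('col',(382,250)),('knob',(353,172))):print(t,ray(C['w1'],P,9).round(1))
cv2.imwrite('pics/rest_crop.png',np.hstack([cv2.resize(I['w1'][80:185,215:310],None,fx=4,fy=4,interpolation=cv2.INTER_CUBIC),cv2.resize(I['top'][305:375,330:390],(360,420),interpolation=cv2.INTER_CUBIC)]))
E
```

```text
w1 g [277.5 292.6] 91
w1 r [272.3 346.9] 77
w1 h [356. 211.] 349
  handle [438.5 380.6  12. ] yaw 15.567941132998445
top g [339. 230.] 44
top r [337.4 185.6] 25
top h [290.  295.5] 189
  handle [439.6 379.6  12. ] yaw -165.200201067163
scene g [338.7 252.2] 17
scene r [311.7 233.6] 19
scene h [343.8 319.2] 255
  handle [438.5 383.2  12. ] yaw -164.55320393246149
('w1',) [593.6 299.1] [-24.14   6.32] [-0.  0.  0. -0.]
('w1', 'top') [592.9 298.4] [-24.22   6.95] [-0.4 -0.5 -0.5 -0.1 -0.7 -0.1 -0.7 -0.5]
('w1', 'top', 'scene') [592.9 298.2] [-24.19   7.64] [-0.6 -0.5 -0.7  0.3 -0.6 -0.1 -0.7 -0.5  0.2  1.3 -0.2  0.1]
[325.1 246.8 112. ]
[332.4 288.2 112. ]
[388.3 236.2 112. ]
[393.9 275.7 112. ]
elbow [491.2 394.9   9. ]
tip [479.  455.4   9. ]
col [486.9 427.7   9. ]
knob [389.8 366.8   9. ]
```

View pics/rest_crop.png

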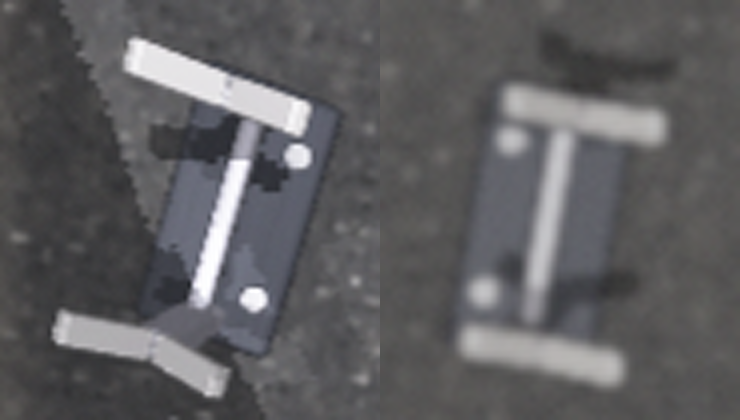

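Run:
```python
from h import *
w=np.load('w1.npz');c=(w['K'],w['o'],w['R']);d=np.load('top.npz');t=(d['mtx'],d['origin'],d['rotation'])
def rep(n,near,far):
    near=np.array(near);far=np.array(far);v=far.mean(0)-near.mean(0);u=(near[0]-near[1]+far[0]-far[1])/2
    print(n,'mid',((near.mean(0)+far.mean(0))/2).round(1),'dist',np.linalg.norm(v).round(1),'yaw',np.degrees(np.arctan2(v[1],v[0])).round(2),'w',np.linalg.norm(u).round(1),'yaw2',np.degrees(np.arctan2(u[1],u[0])).round(2)-90)
W=lambda x,y:ray(c,(215+x/4,80+y/4),114)
rep('w',[W(300,116),W(133,57)],[W(219,380),W(60,330)])
Tt=lambda x,y:ray(t,(330+(x-380)/6,305+y/6),114)
rep('t',[Tt(467,340),Tt(620,369)],[Tt(511,101),Tt(658,127)])
```

```text
w mid [360.5 261.6 114. ] dist 63.8 yaw -9.67 w 39.3 yaw2 -8.019999999999996
t mid [360.1 259.2 114. ] dist 63.9 yaw -9.24 w 40.4 yaw2 -9.090000000000003
```

Run:
```python
from h import *
H=np.array([438.7,380.3]);a=105.3
move_gripper(.55,60)
move_pose((*H,90),down(a)); print(move_l((*H,3.5),rate=90,guard=12)); s=read_state();print(s['clock'],s['position'],s['force'])
move_gripper(0,60); s=read_state();print(s['clock'],s['position'],s['finger_gap'],s['gripper_force'],s['force'])
off=s['position'][2]-9
move_l((*H,150),rate=150)
p=wsnap(); cv2.imwrite('pics/w2.png',p['img'])
s=read_state();print(s['clock'],s['position'],s['finger_gap'],s['force'],s['torque']);print('off',off)
```

```text
False
8.4583 [438.98184473 380.53986546   4.10659799] [0.32188303 0.80863831 0.20801739]
8.8583 [438.89381828 380.50502217   4.06399211] 0.14189775628627366 60.791473388671875 [-0.98442633 -0.373136    6.23508576]
10.0333 [438.35378742 380.00753074 148.84184138] 0.14640837538050203 [ 0.6003083   0.84755703 -2.6249556 ] [-0.06473725  0.00433965 -0.00554874]
off -4.936007892478117
```

View pics/w2.png

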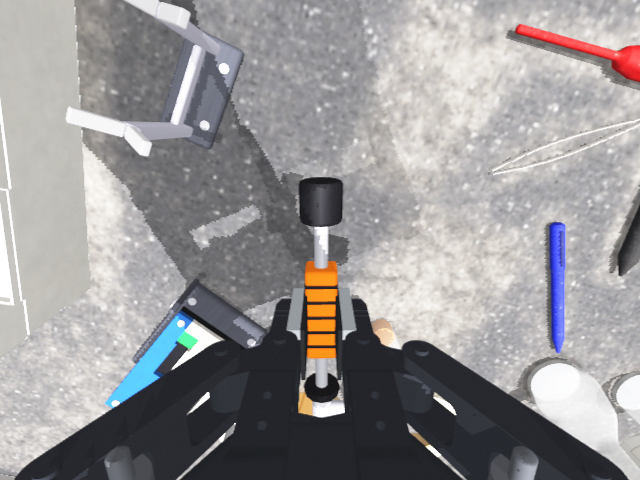

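Run:
```python
from h import *
p=snapshot('wrist');M=np.array(p['T_tool_cam']);K=np.array(p['mtx'])
def toolpt(uv,zt):
    d=M[:3,:3]@np.linalg.inv(K)@[*uv,1];o=M[:3,3];return o+d*(zt-o[2])/d[2]
e1=toolpt((321,270),-12);e2=toolpt((321,357),-12);print(e1,e2,(e1+e2)/2)
R=np.array([360.3,260.5]);A=down(80.8)
move_pose((*R,160),A)
print(move_l((*R,97),rate=110,guard=15)); s=read_state();print(s['clock'],s['position'],s['force'])
```

```text
[ 23.05039415   0.67609854 -12.        ] [-20.74542047   0.73031845 -12.        ] [  1.15248684   0.7032085  -12.        ]
False
11.4333 [360.58201598 260.82054267  97.16773892] [ 1.09183659 -0.35581222 -3.06705737]
```

Run:
```python
from h import *
R=np.array([360.3,260.5]);A=down(80.8)
print(move_l((*R,95.7),rate=30,guard=6)); s=read_state();print(s['clock'],s['position'],s['force'])
move_gripper(.6); s=read_state();print(s['clock'],s['finger_gap'],s['force'])
move_l((*R,190),rate=150); p=wsnap(); cv2.imwrite('pics/w3.png',p['img'])
s=read_state();print(s['clock'],s['position'],s['force'])
w=cam(p);np.savez('w3.npz',K=w[0],o=w[1],R=w[2])
```

```text
False
11.6833 [360.42398962 260.61736863  95.970778  ] [ 1.08536396  0.07931399 -1.90936499]
12.1417 0.5992749756406072 [ 0.29654222 -0.14000827  0.0298343 ]
12.9667 [359.9254281  260.25146829 188.95971602] [-0.67884188  0.27869654 -0.90924729]
```

View pics/w3.png

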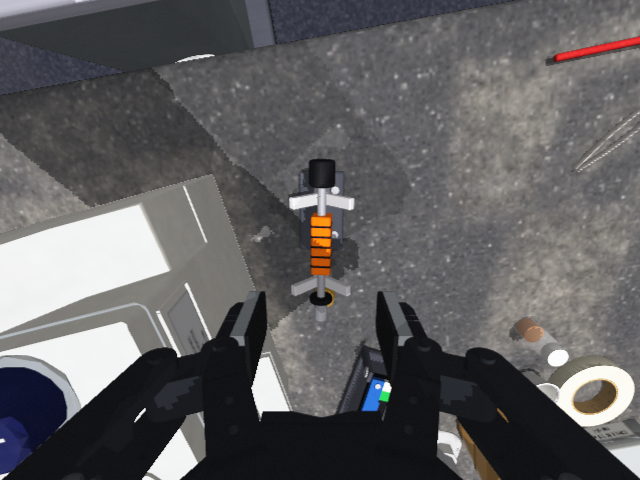

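Run:
```python
from h import *
from scipy.optimize import least_squares
w=np.load('w3.npz');c=(w['K'],w['o'],w['R'])
r=hsvmask(cv2.imread('pics/w3.png'),*ORG,(300,205,345,285));print('handle',r[0],r[1],ray(c,r[0],106).round(1))
A=down(85)
move_gripper(1.0)
move_pose((575,297,160),A); sleep(.3)
p=wsnap();c=cam(p);im=p['img'].copy();s=read_state();print(s['clock'],s['position'])
np.savez('w4.npz',K=c[0],o=c[1],R=c[2]);cv2.imwrite('pics/w4.png',im)
g=hsvmask(im,*GREEN,(180,60,460,420));r=hsvmask(im,*RED,(180,60,460,420));print(g[:2],r[:2])
obs=np.array([g[0],r[0]])
def W(v,P):
    x,y,yw,t=v;P=np.atleast_2d(np.array(P,float));L=P[:,0]+55;h=P[:,2] if P.shape[1]>2 else 0*L
    X=-55+L*np.cos(t)-h*np.sin(t);Z=48+L*np.sin(t)+h*np.cos(t);k,q=np.cos(yw),np.sin(yw)
    return np.column_stack([x+k*X-q*P[:,1],y+q*X+k*P[:,1],Z])
f=lambda v:(proj(c,W(v,[(-35,-18),(35,18)]))-obs).ravel()
q=least_squares(f,[593,298.5,-.42,.1]);print('pose',q.x[:2],np.degrees(q.x[2:]))
np.save('stand0.npy',q.x)
Z=[(-35,-18),(0,-18),(0,18),(35,18)]
edges=[(-52,-38,5),(52,-38,5),(52,38,5),(-52,38,5)]
big=cv2.resize(im[60:360,180:480],None,fx=2,fy=2,interpolation=cv2.INTER_CUBIC)
def dr(P,col,cl):
    uv=((proj(c,W(q.x,P))-[180,60]+.5)*2).astype(np.int32);cv2.polylines(big,[uv],cl,col,1,cv2.LINE_AA)
dr(Z,(0,255,255),False);dr(edges,(255,0,255),True);cv2.imwrite('pics/w4o.png',big)
```

```text
handle [321.22040816 219.95918367] 245 [341.6 264.1 106. ]
14.6417 [574.73349067 297.15783602 160.59882427]
(array([317.19426752, 206.10509554]), np.int32(314)) (array([330.34745763, 301.91949153]), np.int32(236))
pose [591.8934652  298.76540959] [-24.59986557   7.38780333]
```

View pics/w4o.png

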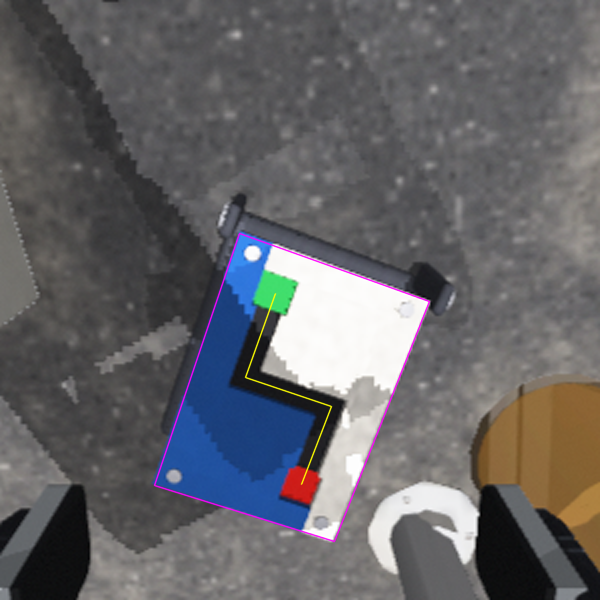

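```bash
cat >> h.py <<'E'
A=down(80.8);U=np.array([np.cos(np.radians(-9.2)),np.sin(np.radians(-9.2)),0]);R0=np.array([360.3,260.5])
def W(v,P):
    x,y,yw,t=v;P=np.atleast_2d(np.array(P,float));L=P[:,0]+55
    X=-55+L*np.cos(t);Z=48+L*np.sin(t);k,q=np.cos(yw),np.sin(yw)
    return np.column_stack([x+k*X-q*P[:,1],y+q*X+k*P[:,1],Z])
def meanF(n=20,dt=.01):
    f=[]
    for _ in range(n): sleep(dt);f.append(read_state()['force'])
    return np.mean(f,0),np.std(f,0)
E
python3 - <<'E'
from h import *
w=np.load('w3.npz');c=(w['K'],w['o'],w['R'])
e1=ray(c,(321,214),107);e2=ray(c,(321,276),107);hc=(e1+e2)/2;d=(hc[:2]-R0)@U[:2];print(e1,e2,hc,'d',d,'len',np.linalg.norm(e1-e2))
move_gripper(.6)
move_pose((*R0,165),A);print(move_l((*R0,82),rate=120,guard=12));s=read_state();print(s['clock'],s['position'],s['force'])
move_gripper(0,80);sleep(.1);s=read_state();print(s['clock'],s['position'],s['finger_gap'],s['gripper_force'],s['force'])
move_l((*R0,150),rate=120)
p=wsnap();cv2.imwrite('pics/w5.png',p['img'])
r=hsvmask(p['img'],(5,150,60),(22,255,255),(280,200,360,420));print(r[0],r[1],r[2].min(0),r[2].max(0))
print(meanF(),read_state()['clock'])
E
```

```text
[337.09533173 264.71339348 107.        ] [383.063066   257.32734161 107.        ] [360.07919886 261.02036754 107.        ] d -0.3011577893124161 len 46.55734481733307
False
16.7917 [360.73996031 260.6838227   82.44017743] [-0.67143998  0.27838709 -0.00588601]
17.3167 [360.41630872 260.23397717  82.54676232] 0.1485462145640705 77.92985232488718 [-1.481497   -4.83193359  7.00966522]
[321.31014151 288.64033019] 848 [304 273] [338 301]
(array([-0.01944567, -0.09672018, -2.51186365]), array([0.4907401 , 0.46575858, 0.48001755])) 18.25
```

```bash
cat >> h.py <<'E'
TIP=57.7*U+np.array([0,0,-44.4])   # ball bottom relative to TCP
def tcp(P): return np.asarray(P,float)-TIP
E
python3 - <<'E'
from h import *
v=np.load('stand0.npy');g=W(v,(-35,-18))[0];print('green',g)
up=g.copy();up[2]=100
move_pose(tcp(up),A);t=g.copy();t[2]=57;move_l(tcp(t),rate=80)
sleep(.2);F0,sd=meanF(30);print('F0',F0,sd,read_state()['clock']);np.save('F0.npy',F0)
t[2]=44;print(move_l(tcp(t),rate=10,guard=2.2));s=read_state();F,_=meanF(15);s=read_state()
print('tip',s['position']+TIP,F-F0,s['clock'])
z=s['position'][2]+TIP[2]
ey=np.array([-np.sin(v[2]),np.cos(v[2]),0])
for sg in(1,-1):
    c=np.array([*g[:2],z])
    hit=move_l(tcp(c+sg*7*ey),rate=12,guard=3.5);s=read_state();q=s['position']+TIP
    print(sg,hit,'y',(q-g)@ey,(s['force']-F0).round(2),s['clock'])
    move_l(tcp(q-sg*2*ey),rate=20)
F,_=meanF(10);s=read_state();print(s['position']+TIP,F-F0,s['clock'])
E
```

```text
green [552.42619174 297.03800938  50.57168989]
F0 [ 0.02107564  0.13201258 -2.54071078] [0.51036404 0.52956034 0.4424824 ] 20.0167
True
tip [552.0884228  296.94439944  47.95970864] [-0.15670221  0.31183292  2.79182686] 20.9917
1 True y 2.9473324634988125 [-0.76 -2.07  2.73] 21.4083
-1 False y -7.095067656029228 [-0.22 -1.12  2.16] 22.475
[550.37759619 292.54203462  47.94502244] [-0.04143091  0.89248241  2.76137886] 22.8083
```

Run:
```python
from h import *
v=np.load('stand0.npy');g=W(v,(-35,-18))[0];F0=np.load('F0.npy')
ey=np.array([-np.sin(v[2]),np.cos(v[2]),0]);ex=np.array([np.cos(v[2]),np.sin(v[2]),0])
for y in(-4.,-3,-2,-1,0,1,2,3,4,3,2,1,0,-1,-2,-3,-4,-5,-6,-7):
    c=np.array([*g[:2],48.0])+y*ey
    hit=move_l(tcp(c),rate=15,guard=6)
    F,_=meanF(8);F-=F0;s=read_state();q=s['position']+TIP-g
    print(y,hit,'pos',(q@ex).round(2),(q@ey).round(2),'F',(F@ex).round(2),(F@ey).round(2),F[2].round(2))
    if abs(F@ey)>5:break
print(s['clock'])
```

```text
-4.0 False pos -0.03 -3.91 F -0.81 0.79 2.62
-3 False pos -0.03 -2.92 F -0.56 0.14 2.81
-2 False pos -0.03 -1.95 F -0.12 0.5 2.66
-1 False pos 0.0 -0.9 F 0.0 0.32 2.95
0 False pos 0.01 0.09 F -0.41 0.47 2.71
1 False pos -0.02 1.06 F -0.27 0.37 2.83
2 False pos -0.01 2.09 F -0.37 0.63 2.52
3 False pos -0.01 2.84 F -0.4 -1.78 3.17
4 False pos -0.04 3.7 F -0.57 -5.13 3.16
25.6583
```

Run:
```python
from h import *
v=np.load('stand0.npy');g=W(v,(-35,-18))[0];F0=np.load('F0.npy')
ey=np.array([-np.sin(v[2]),np.cos(v[2]),0]);ex=np.array([np.cos(v[2]),np.sin(v[2]),0])
for y in(0,-5.5,-6.5,-7.2,-7.9,-8.6):
    c=np.array([*g[:2],48.0])+y*ey
    hit=move_l(tcp(c),rate=20,guard=6)
    F,_=meanF(8);F-=F0;s=read_state();q=s['position']+TIP-g
    print(y,hit,'pos',(q@ex).round(2),(q@ey).round(2),'F',(F@ex).round(2),(F@ey).round(2),F[2].round(2))
    if (F@ey)>2.2:break
yc=-2.2
for x in(0,-3,-4,-5,-6,-7):
    c=np.array([*g[:2],48.0])+yc*ey+x*ex
    hit=move_l(tcp(c),rate=20,guard=6)
    F,_=meanF(8);F-=F0;s=read_state();q=s['position']+TIP-g
    print('x',x,hit,'pos',(q@ex).round(2),(q@ey).round(2),'F',(F@ex).round(2),(F@ey).round(2),F[2].round(2))
    if (F@ex)>1.8:break
move_l(tcp(np.array([*g[:2],48.0])+yc*ey),rate=30)
print(read_state()['clock'])
```

```text
0 False pos 0.06 0.1 F -0.06 -1.27 2.49
-5.5 False pos -0.01 -5.63 F -0.25 -0.93 3.0
-6.5 False pos 0.01 -6.56 F -0.26 -0.51 3.03
-7.2 False pos 0.01 -7.19 F 0.09 -0.33 2.81
-7.9 False pos 0.03 -7.77 F -0.05 1.78 2.79
-8.6 False pos 0.02 -8.41 F -0.36 3.8 2.7
x 0 False pos -0.01 -2.17 F -0.58 0.44 3.19
x -3 False pos -3.2 -2.28 F -1.2 -0.4 2.57
x -4 False pos -4.08 -2.19 F -1.38 0.19 2.33
x -5 False pos -5.07 -2.18 F -0.78 0.06 2.43
x -6 False pos -5.88 -2.17 F 1.61 -0.25 2.01
x -7 False pos -6.62 -2.16 F 5.41 -0.09 1.78
30.3833
```

```bash
cat > draw.py <<'E'
from h import *
v=np.load('stand0.npy');v[3]=np.radians(7.8);F0=np.load('F0.npy')
ey=np.array([-np.sin(v[2]),np.cos(v[2]),0]);ex=np.array([np.cos(v[2]),np.sin(v[2]),0])
off=-.9*ex-2.4*ey;off[2]=0;b=0.;FT=2.5;log=[]
Z=[(-35,-18),(0,-18),(0,18),(35,18)]
pts=[(Z[0],0)]
for i in range(3):
    n=7 if i!=1 else 7
    pts+=[(np.add(Z[i],np.subtract(Z[i+1],Z[i])*k/n),i) for k in range(1,n+1)]
for (P,i) in pts:
    w=W(v,P)[0]+off;w[2]=50.85+.137*(P[0]+35)-2.4+b
    hit=move_l(tcp(w),rate=22,guard=7)
    F,_=meanF(7);F-=F0;fx,fy=F@ex,F@ey
    print(np.round(P,1),hit,'F',fx.round(2),fy.round(2),F[2].round(2),'b',round(b,2))
    if hit or np.abs([fx,fy]).max()>6 or not .9<F[2]<4.2:
        print('STOP');break
    b+=np.clip(.6*(F[2]-FT)/.7,-.8,.8)
    d,f=(ex,fx) if i==1 else (ey,fy)
    if abs(f)>1.6: off=off+.25*f*d
s=read_state();print(s['clock'],s['position']+TIP,off@ex,off@ey)
E
python3 draw.py
```

```text
[-35 -18] False F -1.0 -0.91 2.61 b 0.0
[-30. -18.] False F 0.45 -0.02 2.46 b 0.09
[-25. -18.] False F 0.05 -0.26 2.18 b 0.06
[-20. -18.] False F 0.19 0.19 2.3 b -0.22
[-15. -18.] False F 0.41 0.09 2.66 b -0.39
[-10. -18.] False F 0.59 -0.42 2.25 b -0.25
[ -5. -18.] False F 0.29 -0.05 2.51 b -0.46
[  0. -18.] False F 0.02 -0.05 2.4 b -0.45
[  0.  -12.9] False F -0.07 0.47 2.72 b -0.53
[ 0.  -7.7] False F -0.26 0.3 2.37 b -0.34
[ 0.  -2.6] False F -0.23 0.82 2.6 b -0.46
[0.  2.6] False F -0.5 0.38 2.52 b -0.37
[0.  7.7] False F -0.48 0.1 2.37 b -0.35
[ 0.  12.9] False F -0.21 0.34 2.31 b -0.47
[ 0. 18.] False F -0.11 0.51 2.64 b -0.63
[ 5. 18.] False F 0.5 -0.55 2.69 b -0.51
[10. 18.] False F 0.54 -0.5 2.45 b -0.35
[15. 18.] False F 0.73 -0.04 2.39 b -0.39
[20. 18.] False F 0.22 0.08 2.52 b -0.49
[25. 18.] False F 0.35 0.03 2.34 b -0.47
[30. 18.] False F 0.51 -0.3 2.13 b -0.61
[35. 18.] False F 0.7 -0.05 2.96 b -0.93
39.85 [628.8035833  298.99828388  57.1469351 ] -0.9000000000000001 -2.4000000000000004
```

Run:
```python
from h import *
s=read_state();q=np.array(s['position']);move_l((q[0],q[1],q[2]+62),rate=70)
move_pose((*R0,165),A);sleep(.2)
print(move_l((*R0,90),rate=90,guard=12),move_l((*R0,82.8),rate=25,guard=5))
s=read_state();print(s['clock'],s['position'],s['force'])
move_gripper(.6);move_l((*R0,190),rate=130)
sleep(.8);p=wsnap();cv2.imwrite('pics/w6.png',p['img']);print(read_state()['clock'])
```

```text
False True
43.2917 [360.30884849 260.20080942  82.59975785] [ 0.19251361 -2.78890546  4.39600628]
45.575
```

View pics/w6.png

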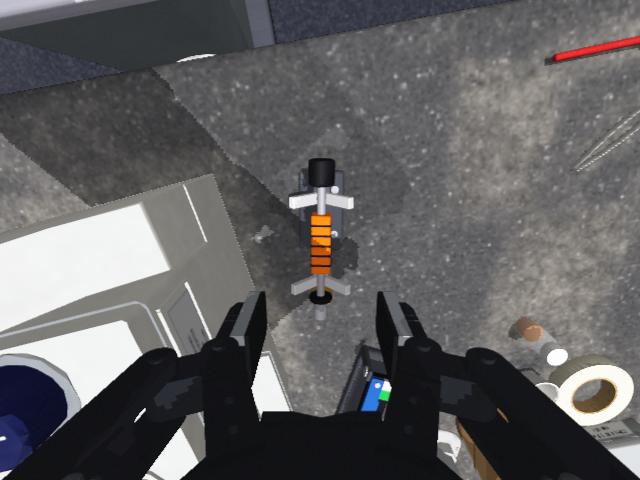

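The probe hangs in both prongs (necks at about (321,200) and (321,288)), with the stem down under the flange at (320,300). The gripper is clear of it.

```bash
python3 -c "
from workcell import *
print(job_done())"
```

```text
the job is handed in; nothing more can be done
None
```

The job is handed in at about 46 s: the tip followed the whole seam from the green pocket to the red at 2.1–3.0 N (checked about every 5 mm), the probe hangs tip down in the fork rest, and the vials and crucible were not touched.

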